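Check the swing of the bench loupe

TASK

The pivot of the jeweller's bench loupe (the low swing arm that carries the round lens) has just been re-tightened: take its arm slowly and steadily all the way to the stop on the robot's left, then through its whole arc to the stop on the robot's right, to feel that it does not bind, and leave it there, at rest. Leave the look-alike swing arm with the orange dish where it is.

Things in the scene. Friction and masses are not known exactly. Their poses are not given: they have to be found in the camera images.
- loupe_arm (a joint): Swing angle of the loupe's level arm about its upright pivot, rad: 0 = hard stop on the robot's left (+y), 1.4 (80 degrees) = hard stop on the right (-y); grows counter-clockwise from above. Starts mid-arc, pointing roughly at the robot. Stiff, about 1.5 N at the knob; no spring, stays where left. Halfway along is a blue-rimmed lens, 84 mm across, 12 mm thick, 77 mm from the pivot. Stand fixed.
- loupe_knob (a point): Centre of the loupe's grip knob: a black upright cylinder with a blue top, 22 mm in diameter, fixed on the arm's free end, 155 mm from the pivot axis, standing from 94 to 138 mm above the bench. This point is on its axis, 116 mm above the bench. Nothing stands beside it above the arm (top 94 mm) but the lens rim, which ends 25 mm short of it at 96 mm height.
- loupe_pivot (a point): Point on the loupe's upright pivot axis, 90 mm above the bench at arm height; fixed to the stand, z up. Its x axis is the reverse of the arm's direction at mid-arc (0.7 rad). The stand is an 84 mm round foot, 12 mm high, with a thin pillar, two brass stop pins and a brass cap, up to 106 mm.
- tray_knob (a point): Centre of the knob (black, orange top, same sizes as the loupe's) of the other swing arm, which carries an orange dish of beads instead of a lens on a like stand. Not to be moved. Either stand may be on the left. Loose between the stands lie a steel block, a 45 mm high jar and pliers, all well below the arms.
Things that resemble listed ones, but are neither listed nor needed, are in the scene too. There is more than one size of the part that bears loupe_arm; the job needs the smaller.

How it is judged (in metres and radians):
On the way, in this order (a step that is already met when the one before it is completed fails the run):
1. the loupe's arm is at its stop on the robot's left (within 10 degrees) (value of joint loupe_arm below 0.175 rad), for 0.1 s.
2. the loupe's arm has been swung across to its stop on the robot's right (within 10 degrees) (value of joint loupe_arm above 1.225 rad), for 0.1 s.
At the end, for the whole second after the job is handed in: After having been at its left stop, the loupe's arm rests within 10 degrees of its right stop (joint above 1.225 rad), not moving, and the knob of the dish arm is within 20 mm of where it started (value of joint loupe_arm above 1.225 rad and velocity of joint loupe_arm between -0.05 and 0.05 rad/s and distance of tray_knob from where it was at the start of the episode below 0.02 m); the robot touches nothing.
It fails at once if the loupe's arm is flung (faster than 2.5 rad/s, about 0.39 m/s at the knob) (velocity of joint loupe_arm above 2.5 rad/s or velocity of joint loupe_arm below -2.5 rad/s).
It fails at once if the dish arm is moved by more than 20 mm at its knob (distance of tray_knob from where it was at the start of the episode above 0.02 m).
It also fails if it takes over 45 s, if anything falls off the work surface, if the arm or the gripper's body presses on something with over 40 N, if the wrist force passes 120 N, or if a joint passes its speed limit or range.

ROBOT

A 6-joint arm with a two-finger parallel gripper is mounted at the origin on the work surface. World frame = base frame: x ahead of the robot, y to its left, z up, the work surface at z = 0. Lengths are in mm, angles in degrees, forces in N, time in s.
With the tool pointing down it reaches from about 300 to 850 mm from the base axis. Payload 4.2 kg.
Tool frame: the origin (TCP) lies at the centre of the arm's flange, where the gripper is bolted on; the fingertips stand 191 mm ahead of it and the grasp point (between the pads) lies 172 mm ahead of it; z points along the fingers, y is the direction in which the jaws open and shut (so a half turn about z gives the same grasp; the last joint's range is limited). The gripper opens to 91 mm and grips with 3 to 60 N. Pads are 32 mm wide; open, the fingers measure 118 mm over their backs; the gripper's body (76 mm by 178 mm) begins 60 mm behind the grasp point.
Start: joints at [-67.38, 18.312, 89.639, -0, 72.044, -1.146], TCP at [231.727, -526.237, 404.776] pointing down, gripper open.
Joint ranges: [-177.97, 177.97], [-48.28, 115.42], [12.27, 149.76], [-77.06, 257.06], [2.81, 150.46], [-146.56, 146.56]. Speed limits (degrees/s): [147.25, 147.25, 180, 180, 180, 180].

INTERFACE

Orientations are given as [roll, pitch, yaw] about the fixed x, y, z axes, in that order (R = Rz(yaw) Ry(pitch) Rx(roll)).
In Python, from workcell import status, vision, ticket gives the robot as it stands.
- The arm moves only by the shell command python3 -m jog 'ROWS' [FORCE]. ROWS is JSON, a list of rows, each a list of 7 numbers: the finger opening in m, from 0 to 0.0912, then the shift along the tool's x, y, z in m, then the turn, a rotation vector about the tool's x, y, z in rad. A call has 1 to 12 rows; each row shifts and turns the commanded pose from where the row before left it, along the tool's axes as they then stand; what a row does not reach is not made up. A row lasts 1/8 s, in which the tool goes at most 62.5 mm and 10.7 degrees, less where a joint would pass 70% of its speed; a pose out of reach is approached as far as the arm can. A call with a gripper value outside its range is refused whole. The fingers move at their own pace and stop on an object; FORCE is the grip in N (left out, the last holds). Time passes only in rows, so rows that do not move let the fingers close. It gives the time, the measured TCP pose, the force and the opening at its end, in the units of the state.
- status.state(): the state, without advancing time (a new reading comes with each control period).
- vision.grab_frame(name): name is "scene" or "top" or "wrist"; returns a dict with "color" (480x640x3 uint8, blue, green, red), "depth" (480x640 float32, mm along the optical axis (not along the pixel's ray), 0 where there is no reading), "fov_y" (degrees; the focal length in pixels is half the picture's height over the tangent of half this angle, whatever the lens; pixels are square), "cx", "cy" (the principal point, pixels), "k1" (the pictures are not rectified: a ray, as slopes to the right and down, at radius r is drawn at 1 + k1 r^2 times it, then the intrinsics apply), "pose" (4x4, takes a point from camera to world coordinates). Camera axes: x right, y down, z forward; pixel columns grow to the right and rows downward; lengths in mm; the calibration is good to about 2 mm. A picture is of the moment at which its call begins.
- ticket.job_done(): hands the job in, once; it reports no verdict.
Trained networks look in the newest picture that a camera, given by its name, has taken for a name from the list of things; names that differ only in an ending like _2 or _b are one class to them, and where a whole thing is asked for, a point or a joint stands for the part that bears it (a point fixed in the world has none). Each returns a list of dicts, best first, with "p" (0 to 1); they miss things now and then, are a little off and sometimes report something else, mostly with a low value. They report only what shows in the picture. A call takes as long as a camera call. They do not tell look-alikes from the thing itself.
- vision.find_in(camera, label): "location" ([x, y, z] in mm, in world coordinates, good to about 4 mm: the middle of the surface that is visible of it).
- vision.silhouettes(camera, label): "pixels" (480x640 bool, what is visible of it).
The state is a dict: "time_s": time; "qpos": joint angles; "qvel": joint speeds; "effort": joint torques, N m; "ee_pos": TCP position; "ee_rot": TCP orientation; "force": force on the tool from outside, world axes, zero at the start; "torque": the same for the moment, N m; "gripper_width": finger opening in mm.
Only numpy, scipy, OpenCV 4.12 (cv2) and the standard library are available. Lean on these libraries where they do the work, as an engineer would, in place of code of your own. Each camera call takes 0.05 s, during which the arm holds its last target.

## Working session

There is one attempt and no reset: what is moved stays moved. The work goes in short steps, Python scripts to look and compute and a shell command to move; the robot and the scene stay as the last step left them, time stands still between calls to the robot, and variables do not carry over. Pictures are saved under pics/ and viewed, and the job is handed in when it is done.

```bash
ls; mkdir -p pics; cat > h.py <<'E'
import numpy as np, cv2
from workcell import status, vision, ticket
def proj_ray(f,u,v):
    F=240/np.tan(np.radians(f['fov_y']/2))
    K=np.array([[F,0,f['cx']],[0,F,f['cy']],[0,0,1.]])
    p=cv2.undistortPoints(np.array([[[u,v]]],float),K,np.array([f['k1'],0,0,0,0.]))[0,0]
    return p
def at_depth(f,u,v,d=None):
    p=proj_ray(f,u,v)
    if d is None: d=np.median(f['depth'][int(v)-1:int(v)+2,int(u)-1:int(u)+2])
    return (f['pose']@np.array([p[0]*d,p[1]*d,d,1]))[:3]
def at_z(f,u,v,z):
    p=proj_ray(f,u,v); R=f['pose'][:3,:3]; o=f['pose'][:3,3]
    r=R@np.array([p[0],p[1],1]); return o+r*(z-o[2])/r[2]
E
python3 - <<'E'
from h import *
s=status.state(); print({k:np.round(v,3).tolist() for k,v in s.items()})
for c in ['scene','top','wrist']:
    f=vision.grab_frame(c); cv2.imwrite(f'pics/{c}0.png',f['color'])
    print(c,np.round(f['pose'],3).tolist(),f['fov_y'],f['k1'])
    for l in ['loupe_knob','tray_knob','loupe_arm']:
        for d in vision.find_in(c,l): print(c,l,round(d['p'],2),np.round(d['location'],0))
E
```

```text
pics
{'time_s': 0.0, 'qpos': [-67.379, 18.352, 89.707, -0.0, 72.043, -1.145], 'qvel': [-0.048, -0.035, -0.007, -0.033, 0.128, 0.051], 'effort': [0.002, -41.247, -23.197, 0.073, 0.045, -0.0], 'ee_pos': [231.673, -526.083, 403.909], 'ee_rot': [-179.898, -0.002, 23.767], 'force': [-0.45, 0.427, 0.218], 'torque': [0.005, 0.019, 0.065], 'gripper_width': 91.029}
scene [[-0.178, 0.772, -0.61, 1062.563], [0.984, 0.134, -0.117, 139.667], [-0.009, -0.622, -0.783, 795.762], [0.0, 0.0, 0.0, 1.0]] 50.667656895925745 0.009782677306278518
scene loupe_knob 0.88 [ 258. -181.  126.]
scene tray_knob 0.94 [533. 260.  94.]
scene loupe_arm 0.72 [ 562. -248.   98.]
top [[-0.003, -0.991, 0.136, 375.648], [-1.0, -0.0, -0.026, 53.47], [0.025, -0.136, -0.99, 986.154], [0.0, 0.0, 0.0, 1.0]] 55.30116246570639 0.035348761267486505
top loupe_knob 0.77 [ 255. -179.  128.]
top loupe_knob 0.7 [ 558. -251.   91.]
top tray_knob 0.97 [537. 261.  94.]
top loupe_arm 0.8 [ 259. -178.  122.]
top loupe_arm 0.65 [ 554. -252.   92.]
wrist [[0.403, -0.888, -0.22, 292.739], [-0.915, -0.392, -0.097, -499.577], [0.0, 0.24, -0.971, 385.578], [0.0, 0.0, 0.0, 1.0]] 62.81543683149309 -0.06675295323118169
```

View pics/top0.png

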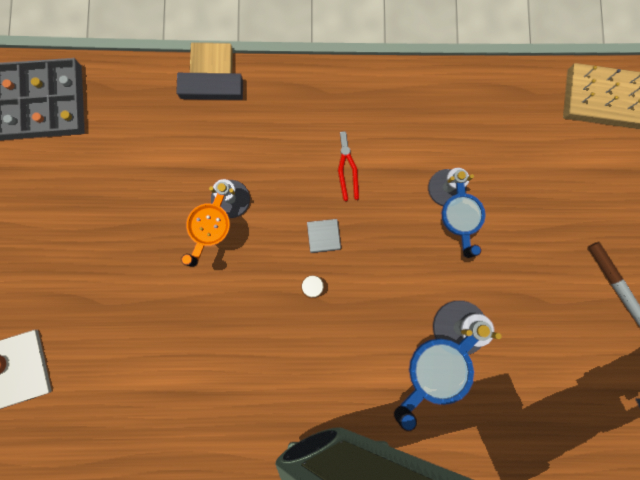

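View pics/scene0.png

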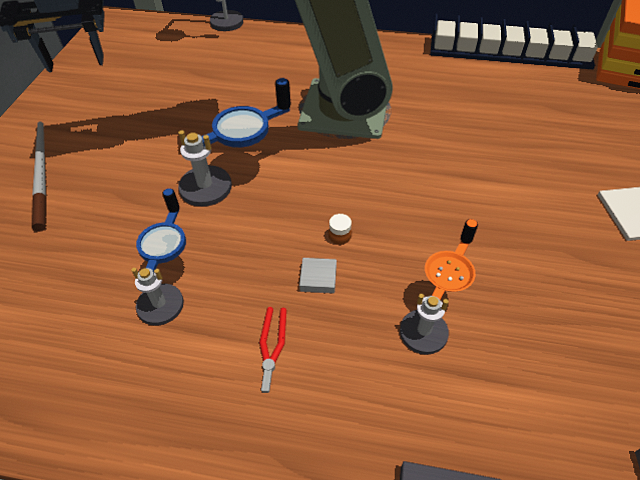

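View pics/wrist0.png

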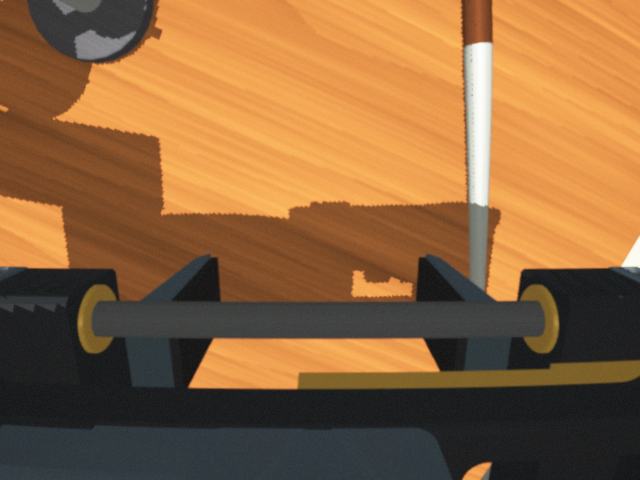

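The top picture shows three candidates:
- Small blue loupe: knob at (471,251), lens at (463,214), pivot at (459,177).
- Larger blue loupe nearer the robot: knob at (405,418), pivot at (482,330).
- Orange dish arm: knob at (190,260), pivot at (223,188).

By the description I want the small blue one. I'll check it in a crop and measure it from two views.

```bash
python3 - <<'E'
from h import *
T=vision.grab_frame('top'); S=vision.grab_frame('scene')
a=cv2.resize(T['color'][155:275,410:530],(480,480),interpolation=cv2.INTER_NEAREST)
b=cv2.resize(S['color'][180:330,110:230],(384,480),interpolation=cv2.INTER_NEAREST)
cv2.imwrite('pics/crop.png',np.hstack([a,b[:,:310]]))
for n,f,(r0,r1,c0,c1) in [('top',T,(155,275,410,530)),('scene',S,(180,330,110,230))]:
    # point cloud of blue things and the brass cap
    hsv=cv2.cvtColor(f['color'],cv2.COLOR_BGR2HSV)
    for nm,lo,hi in [('blue',(100,120,60),(125,255,255)),('brass',(15,80,80),(30,255,255)),('black',(0,0,0),(180,255,45))]:
        m=cv2.inRange(hsv,lo,hi); P=[]
        for v in range(r0,r1):
            for u in range(c0,c1):
                if m[v,u] and f['depth'][v,u]>0:
                    p=at_depth(f,u,v,f['depth'][v,u])
                    if p[2]>70:P.append(p)
        P=np.array(P)
        if len(P)==0: print(n,nm,0);continue
        print(n,nm,len(P),P.mean(0).round(0),P.min(0).round(0),P.max(0).round(0))
        if nm=='blue':
            k=P[(P[:,2]>120)]; print('  top of knob',len(k),k.mean(0).round(0) if len(k) else '',np.ptp(k,0).round(0) if len(k) else '')
            q=P[(P[:,2]<105)]
            np.save('pics/blue_%s.npy'%n,P)
E
```

```text
top blue 676 [ 546. -247.   98.] [ 471. -290.   82.] [ 620. -207.  140.]
  top of knob 70 [ 479. -252.  137.] [17. 16. 14.]
top brass 113 [ 631. -244.  102.] [ 623. -267.   76.] [ 642. -222.  108.]
top black 74 [ 476. -246.  116.] [ 469. -254.   94.] [ 485. -242.  137.]
scene blue 791 [ 557. -246.   97.] [ 473. -291.   84.] [ 621. -207.  141.]
  top of knob 54 [ 481. -254.  139.] [17. 16.  5.]
scene brass 167 [ 635. -244.  103.] [ 624. -269.   84.] [ 645. -222.  109.]
scene black 193 [ 488. -249.  119.] [ 477. -260.   88.] [ 495. -243.  140.]
```

View pics/crop.png

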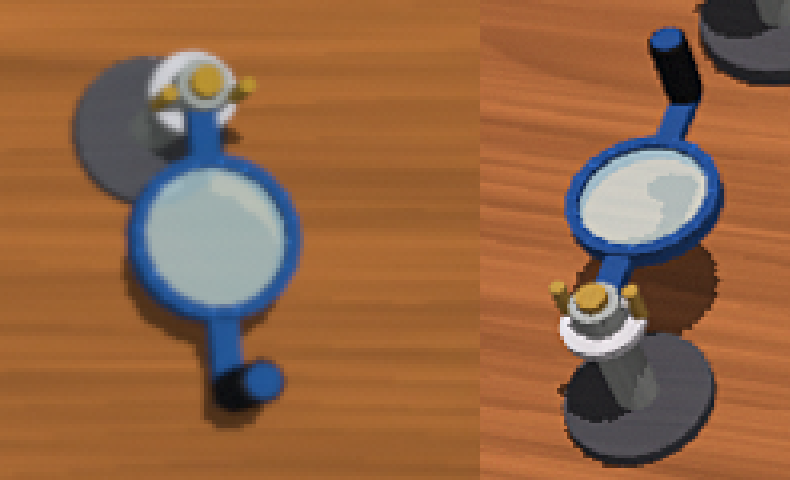

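The crop shows the blue-rimmed loupe with its knob top at crop (263,382). Its rim measures 84 mm across, so it is the small one and my choice. The knob is at about (480,-252) with its top at about 138 mm, and the two views agree within 3 mm. I'll go above it and look again with the wrist camera.

```bash
python3 -m jog '[[0.0912,0.048,-0.0215,0,0,0,0],[0.0912,0.048,-0.0215,0,0,0,0],[0.0912,0.048,-0.0215,0,0,0,0],[0.0912,0.048,-0.0215,0,0,0,0],[0.0912,0.048,-0.0215,0,0,0,0],[0.0912,0.048,-0.0215,0,0,0,0],[0.0912,0.048,-0.0215,0,0,0,0],[0.0912,0,0,0,0,0,0.125],[0.0912,0,0,0,0,0,0.125],[0.0912,0,0,0,0,0,0.125],[0.0912,0,0,0,0,0,0]]'
python3 - <<'E'
from h import *
f=vision.grab_frame('wrist'); cv2.imwrite('pics/wrist1.png',f['color'])
for l in ['loupe_knob','loupe_arm']:
    for d in vision.find_in('wrist',l): print(l,round(d['p'],2),np.round(d['location'],0))
hs=[]
for n in ['top','scene','wrist']:
    f=vision.grab_frame(n)
    hsv=cv2.cvtColor(f['color'],cv2.COLOR_BGR2HSV)
    for nm,lo,hi in [('blue',(100,120,60),(125,255,255)),('brass',(15,80,80),(30,255,255))]:
        m=cv2.inRange(hsv,lo,hi)&np.where(f['depth']>0,255,0).astype(np.uint8)
        P=np.array([at_depth(f,u,v,f['depth'][v,u]) for v,u in np.argwhere(m)])
        P=P[(P[:,0]>450)&(P[:,1]<-100)&(P[:,1]>-380)&(P[:,2]>80)&(P[:,0]<700)&(P[:,2]<150)]
        if not len(P): print(n,nm,'none'); continue
        if nm=='blue':
            k=P[P[:,2]>130]; 
            if len(k): print(n,'knobtop',len(k),((k.max(0)+k.min(0))/2).round(0))
            q=P[P[:,2]<110]; r=np.array([[p[0],p[1]] for p in q],np.float32)
            w=(r[:,1].max()+r[:,1].min())/2; print(n,'lens y',w, r[:,1].min(), r[:,1].max(), 'x at extremes',r[r[:,1].argmin(),0],r[r[:,1].argmax(),0])
        else:
            for a,b,t in [(-280,-258,'pinR'),(-256,-234,'cap'),(-232,-210,'pinL')]:
                c=P[(P[:,1]>a)&(P[:,1]<b)]
                if len(c): print(n,t,len(c),((c.max(0)+c.min(0))/2).round(1))
E
```

```text
time_s: 2.08
ee_pos: [478.6, -253.0, 404.8]
ee_rot: [180.0, -0.0, 2.4]
force: [-0.9, -0.1, 0.1]
gripper_width: 91.3
loupe_knob 0.73 [ 560. -249.   95.]
loupe_knob 0.33 [ 573. -246.   91.]
loupe_arm 0.66 [ 562. -250.   99.]
top lens y -247.94234 -289.3749 -206.50977 x at extremes 562.2739 559.5218
top pinR 28 [ 631.2 -263.2   96.6]
top cap 55 [ 633.8 -243.6  103.8]
top pinL 27 [ 627.4 -225.3   95.7]
scene knobtop 46 [ 482. -254.  139.]
scene lens y -249.81982 -293.04297 -206.59666 x at extremes 555.93085 564.542
scene pinR 40 [ 634.5 -264.4   98.9]
scene cap 77 [ 634.3 -244.6  104.4]
scene pinL 47 [ 630.4 -226.1   96.6]
wrist knobtop 536 [ 478. -254.  140.]
wrist lens y -249.6917 -291.40643 -207.97696 x at extremes 560.89233 560.86975
wrist pinR 222 [ 630.7 -264.9   97.3]
wrist cap 386 [ 630.3 -245.   104.1]
wrist pinL 209 [ 626.5 -226.1   97.5]
```

View pics/wrist1.png

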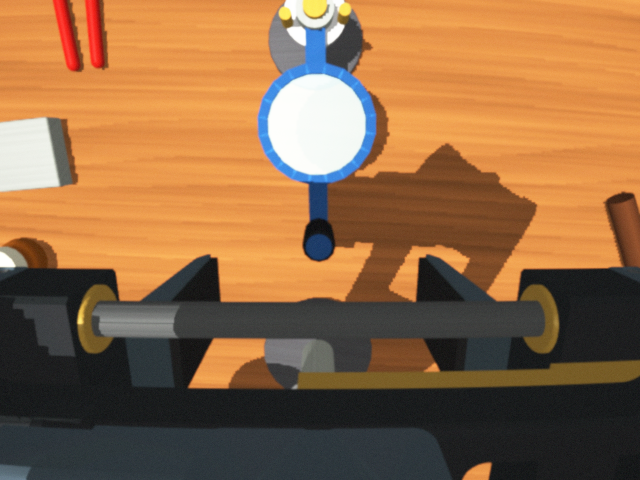

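The wrist view shows the knob top at (319,246), the cap at (315,6) and pins at (285,13) and (345,13). Measurements from this and the other views:
- **Knob and pivot:** knob at (480,-253), pivot at about (633,-244.5), a 153 mm radius against 155 mm stated.
- **Arm angle:** the arm sits about 3.4° towards -y. The pin line puts mid-arc at about +6°.
- **Stops:** therefore at about -34° on the left and +46° on the right.

Next I'll lower the fingers astride the knob and close them to a loose cage.

```bash
python3 -m jog '[[0.0912,0.001,0,0.03,0,0,-0.0175],[0.0912,0,0,0.03,0,0,0],[0.0912,0,0,0.03,0,0,0],[0.0912,0,0,0.02,0,0,0],[0.0912,0,0,0,0,0,0],[0.026,0,0,0,0,0,0],[0.026,0,0,0,0,0,0],[0.026,0,0,0,0,0,0],[0.026,0,0,0,0,0,0],[0.026,0,0,0,0,0,0]]' 5
python3 - <<'E'
from h import *
f=vision.grab_frame('wrist'); cv2.imwrite('pics/wrist2.png',f['color'])
print(np.round(status.state()['force'],1))
E
```

```text
time_s: 3.62
ee_pos: [479.6, -253.0, 294.9]
ee_rot: [180.0, -0.0, 3.3]
force: [-0.2, 0.7, 0.6]
gripper_width: 44.3
[ 0.8 -1.1  0. ]
```

View pics/wrist2.png

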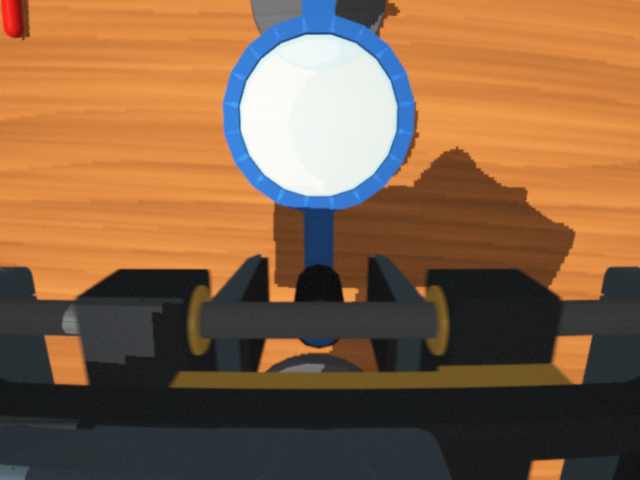

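The knob at (319,305) stands centred between the fingers, which are still closing. I'll let them finish and start the slow swing left.

```bash
python3 -m jog '[[0.026,0,0,0,0,0,0],[0.026,0,0,0,0,0,0],[0.026,0,0,0,0,0,0],[0.026,0,-0.003,0,0,0,0.02],[0.026,0.0002,-0.0077,0,0,0,0.05],[0.026,0.0002,-0.0077,0,0,0,0.05],[0.026,0.0002,-0.0077,0,0,0,0.05],[0.026,0.0002,-0.0077,0,0,0,0.05],[0.026,0.0002,-0.0077,0,0,0,0.05],[0.026,0.0002,-0.0077,0,0,0,0.05],[0.026,0,0,0,0,0,0]]'
cat > look.py <<'E'
from h import *; import sys
f=vision.grab_frame('wrist'); cv2.imwrite('pics/%s.png'%sys.argv[1],f['color'])
s=status.state(); print(np.round(s['force'],1),s['gripper_width'])
p=np.array(s['ee_pos']); P=np.array([633,-244.5]); d=p[:2]-P; y=s['ee_rot'][2]
print('r',np.hypot(*d).round(1),'phi',np.degrees(np.arctan2(-d[1],-d[0])).round(1),'yaw',round(y,1))
T=vision.grab_frame('top'); cv2.imwrite('pics/%s_t.png'%sys.argv[1],T['color'])
a=np.radians(y); F=np.array(s['force']); print('F tool y',(F[0]*np.sin(a)-F[1]*np.cos(a)).round(1))
# lens centre of the loupe in the top view
hsv=cv2.cvtColor(T['color'],cv2.COLOR_BGR2HSV); m=cv2.inRange(hsv,(100,120,60),(125,255,255))
Q=np.array([at_depth(T,u,v,T['depth'][v,u]) for v,u in np.argwhere(m) if T['depth'][v,u]>0])
d=Q[:,:2]-P; r=np.hypot(*d.T); k=(r<52)&(r>15)&(Q[:,2]>80)&(Q[:,2]<103); e=(d[k]).mean(0); print('arm phi by top view',np.degrees(np.arctan2(-e[1],-e[0])).round(1),k.sum())
E
python3 look.py w3
```

```text
time_s: 5.05
ee_pos: [484.7, -203.9, 294.8]
ee_rot: [-180.0, 0.0, -15.0]
force: [-0.1, -0.5, 0.0]
gripper_width: 26.1
[ 0.3  0.7 -0.2] 25.758266137882874
r 153.8 phi -15.2 yaw -15.0
F tool y -0.7
arm phi by top view -16.4 162
```

View pics/w3.png

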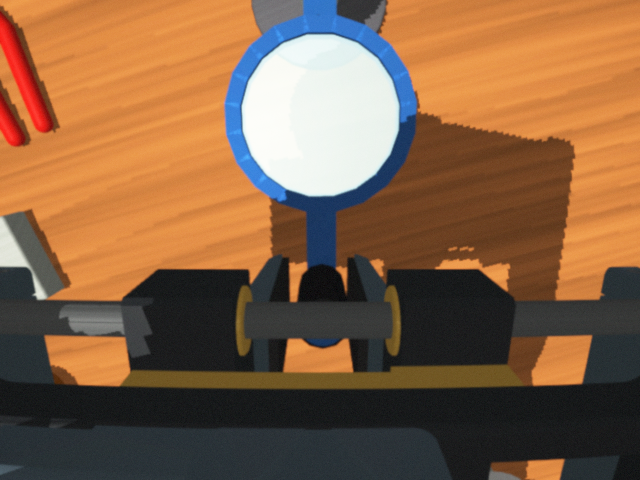

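The knob stays centred in the cage at (320,305) and the arm follows, at about -15°. I'll continue to just short of the left stop.

```bash
python3 -m jog '[[0.026,0.0002,-0.0077,0,0,0,0.05],[0.026,0.0002,-0.0077,0,0,0,0.05],[0.026,0.0002,-0.0077,0,0,0,0.05],[0.026,0.0002,-0.0077,0,0,0,0.05],[0.026,0.0001,-0.0062,0,0,0,0.04],[0.026,0.0001,-0.0031,0,0,0,0.02],[0.026,0.0001,-0.0031,0,0,0,0.02],[0.026,0,0,0,0,0,0]]'
python3 look.py w4
python3 -m jog '[[0.026,0,-0.0023,0,0,0,0.015],[0.026,0,-0.0023,0,0,0,0.015],[0.026,0,0,0,0,0,0]]'
python3 look.py w5
```

```text
time_s: 6.15
ee_pos: [501.7, -164.7, 294.7]
ee_rot: [-180.0, 0.0, -31.1]
force: [-0.6, 0.0, -0.3]
gripper_width: 26.1
[-0.6 -0.5  0.4] 26.06860595814638
r 153.6 phi -31.3 yaw -31.1
F tool y 0.7
arm phi by top view nan 0
time_s: 6.62
ee_pos: [504.2, -160.7, 294.7]
ee_rot: [-180.0, -0.0, -32.8]
force: [0.6, -0.3, -0.8]
gripper_width: 26.0
[-0.3 -0.2  0.4] 25.723274455805978
r 153.7 phi -33.0 yaw -32.8
F tool y 0.3
arm phi by top view nan 0look.py:11: RuntimeWarning: Mean of empty slice.
  d=Q[:,:2]-P; r=np.hypot(*d.T); k=(r<52)&(r>15)&(Q[:,2]>80)&(Q[:,2]<103); e=(d[k]).mean(0); print('arm phi by top view',np.degrees(np.arctan2(-e[1],-e[0])).round(1),k.sum())
  ret = um.true_divide(
look.py:11: RuntimeWarning: Mean of empty slice.
  d=Q[:,:2]-P; r=np.hypot(*d.T); k=(r<52)&(r>15)&(Q[:,2]>80)&(Q[:,2]<103); e=(d[k]).mean(0); print('arm phi by top view',np.degrees(np.arctan2(-e[1],-e[0])).round(1),k.sum())
  ret = um.true_divide(
```

The top view is hidden by the gripper here. I'll keep creeping until the stop is felt.

```bash
python3 -m jog '[[0.026,0,-0.0023,0,0,0,0.015],[0.026,0,-0.0023,0,0,0,0.015],[0.026,0,0,0,0,0,0]]'
python3 look.py w6 2>/dev/null
```

```text
time_s: 7.1
ee_pos: [506.7, -156.8, 294.8]
ee_rot: [-180.0, -0.0, -34.5]
force: [-0.4, 0.4, -0.3]
gripper_width: 25.9
[-0.  -1.2 -0.2] 26.23418616917896
r 153.8 phi -34.8 yaw -34.5
F tool y 1.0
arm phi by top view nan 0
```

```bash
python3 -m jog '[[0.026,0,-0.0023,0,0,0,0.015],[0.026,0,0,0,0,0,0]]'
python3 look.py w7 2>/dev/null
```

```text
time_s: 7.45
ee_pos: [507.6, -155.6, 294.7]
ee_rot: [179.9, -0.0, -35.4]
force: [-2.4, -4.3, -0.2]
gripper_width: 26.5
[-2.1 -5.3 -0.2] 26.121864470539762
r 153.7 phi -35.3 yaw -35.4
F tool y 5.5
arm phi by top view nan 0
```

View pics/w7.png

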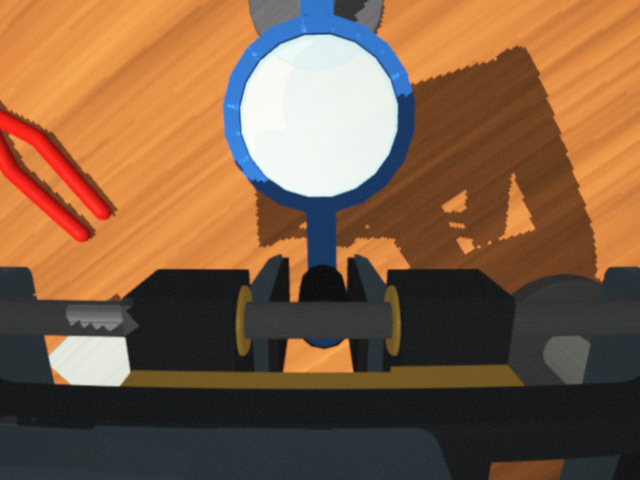

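Force on the knob rose to 5.5 N at -35.3°, where I expected the left stop, and the knob is still centred at (322,305). After a short hold I'll start the swing to the right.

```bash
python3 -m jog '[[0.026,0,0,0,0,0,0],[0.026,0,0.002,0,0,0,-0.01],[0.026,0,0.004,0,0,0,-0.025],[0.026,0.0002,0.0077,0,0,0,-0.05],[0.026,0.0002,0.0077,0,0,0,-0.05],[0.026,0.0002,0.0077,0,0,0,-0.05],[0.026,0.0002,0.0077,0,0,0,-0.05],[0.026,0.0002,0.0077,0,0,0,-0.05],[0.026,0.0002,0.0077,0,0,0,-0.05],[0.026,0.0002,0.0077,0,0,0,-0.05],[0.026,0.0002,0.0077,0,0,0,-0.05],[0.026,0.0002,0.0077,0,0,0,-0.05]]'
python3 look.py w8 2>/dev/null
```

```text
time_s: 9.05
ee_pos: [480.6, -224.3, 294.8]
ee_rot: [-179.9, -0.0, -7.5]
force: [1.4, 1.4, -0.9]
gripper_width: 26.4
[ 0.1 -0.  -0.1] 26.030709656519424
r 153.8 phi -7.3 yaw -7.5
F tool y 0.0
arm phi by top view -10.2 159
```

```bash
python3 -m jog '[[0.026,0.0002,0.0077,0,0,0,-0.05],[0.026,0.0002,0.0077,0,0,0,-0.05],[0.026,0.0002,0.0077,0,0,0,-0.05],[0.026,0.0002,0.0077,0,0,0,-0.05],[0.026,0.0002,0.0077,0,0,0,-0.05],[0.026,0.0002,0.0077,0,0,0,-0.05],[0.026,0.0002,0.0077,0,0,0,-0.05],[0.026,0.0002,0.0077,0,0,0,-0.05],[0.026,0.0002,0.0077,0,0,0,-0.05],[0.026,0,0,0,0,0,0]]'
python3 look.py w9 2>/dev/null
```

```text
time_s: 10.4
ee_pos: [486.9, -292.9, 294.7]
ee_rot: [-180.0, -0.0, 18.1]
force: [0.1, -0.5, 0.1]
gripper_width: 26.0
[ 0.4 -0.1 -0. ] 26.256179980291467
r 153.9 phi 18.3 yaw 18.1
F tool y 0.2
arm phi by top view 15.7 155
```

View pics/w9.png

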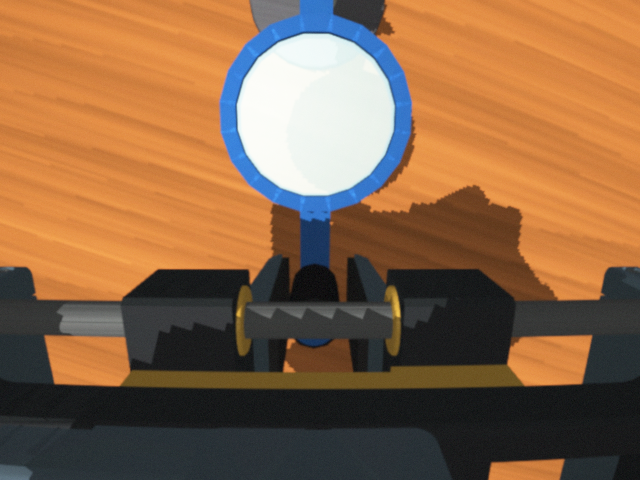

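The arm follows smoothly: it is at about +16 to 18°, the knob in the cage at (316,305), with no unusual force. I'll continue to near +42°.

```bash
python3 -m jog '[[0.026,0.0002,0.0077,0,0,0,-0.05],[0.026,0.0002,0.0077,0,0,0,-0.05],[0.026,0.0002,0.0077,0,0,0,-0.05],[0.026,0.0002,0.0077,0,0,0,-0.05],[0.026,0.0002,0.0077,0,0,0,-0.05],[0.026,0.0002,0.0077,0,0,0,-0.05],[0.026,0.0002,0.0077,0,0,0,-0.05],[0.026,0.0001,0.0046,0,0,0,-0.03],[0.026,0.0001,0.0046,0,0,0,-0.03],[0.026,0,0,0,0,0,0]]'
python3 look.py w10 2>/dev/null
```

```text
time_s: 11.75
ee_pos: [518.4, -347.3, 294.7]
ee_rot: [180.0, -0.0, 41.7]
force: [0.6, 0.0, -0.0]
gripper_width: 26.0
[0.2 0.4 0. ] 25.74751908298298
r 153.9 phi 41.9 yaw 41.6
F tool y -0.2
arm phi by top view 38.1 161
```

```bash
python3 -m jog '[[0.026,0,0.0031,0,0,0,-0.02],[0.026,0,0.0023,0,0,0,-0.015],[0.026,0,0,0,0,0,0]]'
python3 look.py w11 2>/dev/null
```

```text
time_s: 12.22
ee_pos: [522.0, -351.3, 294.8]
ee_rot: [180.0, -0.0, 43.7]
force: [-0.2, 0.7, 0.8]
gripper_width: 26.0
[ 0.7  0.2 -0.3] 26.0276792507421
r 154.1 phi 43.9 yaw 43.7
F tool y 0.4
arm phi by top view 40.4 156
```

```bash
python3 -m jog '[[0.026,0,0.0023,0,0,0,-0.015],[0.026,0,0.0015,0,0,0,-0.01],[0.026,0,0,0,0,0,0]]'
python3 look.py w12 2>/dev/null
```

```text
time_s: 12.7
ee_pos: [524.5, -354.0, 294.8]
ee_rot: [180.0, 0.0, 45.1]
force: [-0.7, -0.0, 0.5]
gripper_width: 26.1
[ 0.1  1.  -0.6] 25.5143360485955
r 154.1 phi 45.3 yaw 45.1
F tool y -0.6
arm phi by top view 40.6 162
```

```bash
python3 -m jog '[[0.026,0,0.0015,0,0,0,-0.01],[0.026,0,0,0,0,0,0]]'
python3 look.py w13 2>/dev/null
```

```text
time_s: 13.05
ee_pos: [525.6, -355.0, 294.8]
ee_rot: [180.0, 0.0, 45.7]
force: [-1.5, 1.4, 0.7]
gripper_width: 26.2
[-0.6  1.   1.2] 25.649669887405697
r 154.1 phi 45.8 yaw 45.7
F tool y -1.1
arm phi by top view 42.1 160
```

View pics/w13.png

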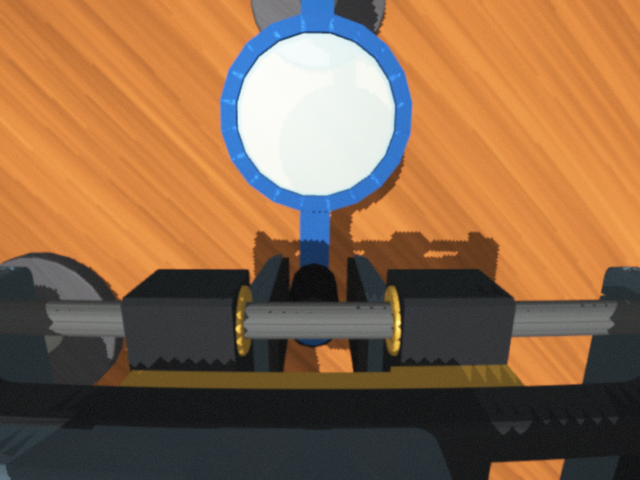

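```bash
python3 -m jog '[[0.026,0,0.002,0,0,0,-0.013],[0.026,0,0,0,0,0,0]]'
python3 look.py w14 2>/dev/null
```

```text
time_s: 13.4
ee_pos: [527.0, -356.5, 294.8]
ee_rot: [180.0, 0.0, 46.4]
force: [-0.4, -0.0, 0.4]
gripper_width: 26.0
[-0.9 -0.2  0.9] 25.97407114163065
r 154.1 phi 46.6 yaw 46.4
F tool y -0.5
arm phi by top view 42.8 162
```

```bash
python3 -m jog '[[0.026,0,0.002,0,0,0,-0.013],[0.026,0,0,0,0,0,0]]'
python3 look.py w15 2>/dev/null
```

```text
time_s: 13.75
ee_pos: [528.2, -357.4, 294.7]
ee_rot: [-179.9, -0.0, 47.2]
force: [-2.8, 3.4, 1.6]
gripper_width: 26.2
[-3.1  3.5  1.9] 25.807538723415746
r 154.1 phi 47.1 yaw 47.2
F tool y -4.6
arm phi by top view 43.2 161
```

I felt the right stop at 47.1° (4.6 N), 82.4° of tool travel including about 1.5° of cage play. Now I'll ease off, open and lift clear.

```bash
python3 -m jog '[[0.026,0,-0.0015,0,0,0,0],[0.07,0,0,0,0,0,0],[0.07,0,0,0,0,0,0],[0.07,0,0,0,0,0,0],[0.07,0,0,0,0,0,0],[0.07,0,0,-0.02,0,0,0],[0.07,0,0,-0.03,0,0,0],[0.07,0,0,-0.03,0,0,0],[0.07,-0.02,0,-0.03,0,0,0],[0.07,-0.03,0,0,0,0,0],[0.07,0,0,0,0,0,0],[0.07,0,0,0,0,0,0]]'
python3 look.py w16 2>/dev/null
python3 - <<'E'
from h import *
for n in ['top','scene']:
    f=vision.grab_frame(n); 
    for d in vision.find_in(n,'tray_knob'): print(n,round(d['p'],2),np.round(d['location']))
    hsv=cv2.cvtColor(f['color'],cv2.COLOR_BGR2HSV); m=cv2.inRange(hsv,(100,120,60),(125,255,255))
    P=np.array([at_depth(f,u,v,f['depth'][v,u]) for v,u in np.argwhere(m) if f['depth'][v,u]>0])
    P=P[(P[:,2]>130)&(P[:,0]>450)&(P[:,2]<145)]; print(n,'knobtop',len(P), P.mean(0).round(0) if len(P) else '')
a=cv2.imread('pics/top0.png')[150:290,150:280].astype(int); b=vision.grab_frame('top')['color'][150:290,150:280].astype(int)
print('dish diff',abs(a-b).max(2).mean().round(2),(abs(a-b).max(2)>50).sum())
E
```

```text
time_s: 15.35
ee_pos: [493.5, -393.1, 404.4]
ee_rot: [-180.0, -0.0, 47.2]
force: [0.7, -1.1, -0.7]
gripper_width: 69.9
[ 0.5 -0.1 -0.2] 69.92803952717583
r 203.5 phi 46.8 yaw 47.2
F tool y 0.5
arm phi by top view 42.8 161
top 0.65 [538. 259.  91.]
top knobtop 69 [ 526. -354.  138.]
scene 0.75 [532. 259.  92.]
scene knobtop 57 [ 528. -357.  139.]
dish diff 4.59 0
```

View pics/w16_t.png

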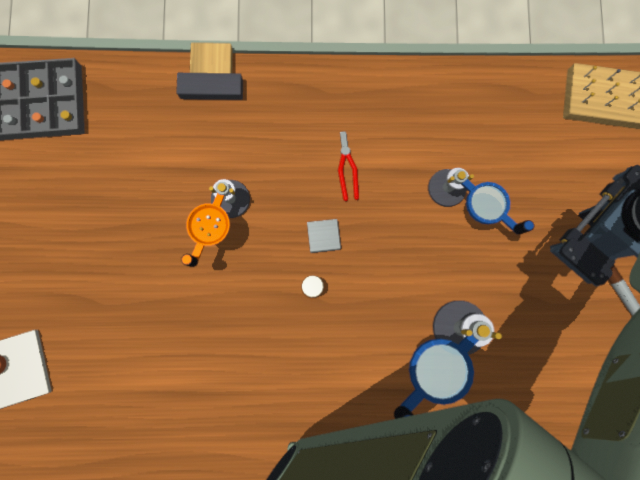

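The picture shows the small loupe's knob at (524,227), out at the right stop. The dish arm is still at (190,260), and the gripper is clear at (600,230). I'll hand it in.

```bash
python3 -c "
from workcell import ticket; print(ticket.job_done())"
```

```text
the job is handed in; nothing more can be done
None
```

I caged the small blue loupe's knob loosely between the fingers and swung its arm to the left stop, then through its whole arc to the right stop. The push held at about 0.4 rad/s, and I left the arm at rest on the right. The job is handed in; it took about 15.5 s of the 45 s allowed.

- **Stops and feel:** the left stop was felt at about -35° with 5.5 N and the right stop at about +47° with 4.6 N. That is 82.4° of tool travel, against 80° for the arm plus about 1.5° of play in the cage. In the readings between the stops the force stayed near sensor noise (at most about 2 N), so I felt no binding.
- **Final position:** two views put the knob at about (527, -356), 46° on my measure and close to the right stop. The gripper is about 110 mm above where it held the knob and touches nothing.
- **Dish arm:** its knob reads within 2 mm of where it started in both views, and the dish area of the top picture shows no change.
- **Disagreement:** my arm-angle estimate from the top view read 1 to 5° lower than the tool and knob angles. It came from a partial, shaded view of the arm near the pivot, so I trusted the knob position and the contact forces.
- **Not checked:** near the left stop the gripper hid the arm from the top camera, so that end rests on force, tool position and the wrist view.

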